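Flip open the glass flap over the bangle

ROBOT

A 6-joint arm with a two-finger parallel gripper is mounted at the origin on the work surface. World frame = base frame: x ahead of the robot, y to its left, z up, the work surface at z = 0. Lengths are in mm, angles in rad, forces in N, time in s.
With the tool pointing down it reaches from about 350 to 975 mm from the base axis. Payload 7.1 kg.
Tool frame: the origin (TCP) lies at the very end of the fingers, on their centre line; the grasp point (between the pads) lies 19 mm behind it; z points along the fingers, y is the direction in which the jaws open and shut (so a half turn about z gives the same grasp; the last joint's range is limited). The gripper opens to 88 mm and grips with 3 to 60 N. Pads are 20 mm wide; open, the fingers measure 115 mm over their backs; the gripper's body (75 mm by 178 mm) begins 61 mm behind the grasp point.
Start: joints at [-0.019, 0.423, 1.63, -0, 1.089, -0.019], TCP at [624.984, 0.026, 222.675] pointing down, gripper open.
Joint ranges: [-3, 3], [-0.9, 2.11], [0.09, 2.58], [-1.31, 4.45], [0.11, 2.69], [-2.54, 2.54]. Speed limits (rad/s): [2.39, 2.39, 3.01, 3.14, 3.14, 3.14].

INTERFACE

Orientations are given as a rotation vector (axis times angle).
In Python, from workcell import readout, imaging, close_job gives the robot as it stands.
- The arm moves only by the tool carry_out, never from a script. Its argument "rows" is a list of rows, each a list of 3 entries, a list of its own where there are three numbers: the shift along the tool's x, y, z in m, then the turn, a rotation vector about the tool's x, y, z in rad, then the closure, from 0 (fully open) to 1 (shut). In form: [[[dx, dy, dz], [wx, wy, wz], hand], ...]. A call has 1 to 12 rows; each row shifts and turns the commanded pose from where the row before left it, along the tool's axes as they then stand; what a row does not reach is not made up. A row lasts 1/12 s, in which the tool goes at most 41.7 mm and 7.16 degrees, less where a joint would pass 70% of its speed; a pose out of reach is approached as far as the arm can. A call with a gripper value outside its range is refused whole. The fingers move at their own pace and stop on an object; the grip force is fixed at half the most. Time passes only in rows, so rows that do not move let the fingers close. It gives the time, the measured TCP pose, the force and the opening at its end, in the units of the state.
- readout.get_obs(): the state, without advancing time (a new reading comes with each control period).
- imaging.get_image(name): name is "scene" or "side" or "wrist"; returns the picture (480x640x3 uint8, red, green, blue); there is no depth.
- imaging.camera_params(name): a dict with "fx", "fy", "cx", "cy" (pixels), "rvec" (rotation vector, rad) and "tvec" (3), from world to camera coordinates, as OpenCV has them; the wrist camera has in their place "T_tool_cam" (4x4, takes a point from camera to tool coordinates, whose origin is the TCP and whose axes are the flange's). Camera axes: x right, y down, z forward; pixel columns grow to the right and rows downward; lengths in mm; the calibration is good to about 2 mm. A picture is of the moment at which its call begins: read the wrist's pose just before it. camera_params takes no time and is no camera call.
- close_job(): hands the job in, once; it reports no verdict.
The state is a dict: "t": time; "qpos": joint angles; "qvel": joint speeds; "joint_torque": joint torques, N m; "ee_pos": TCP position; "orientation": TCP orientation; "ft_force": force on the tool from outside, world axes, zero at the start; "moment": the same for the moment, N m; "width": finger opening in mm.
Only numpy, scipy, OpenCV 4.12 (cv2) and the standard library are available. Lean on these libraries where they do the work, as an engineer would, in place of code of your own. Each camera call takes 0.05 s, during which the arm holds its last target.

TASK

Using only your fingertips, with nothing gripped, push up the hinged glass flap of the jewellery tray that covers the open ring-shaped bangle (not the one over the solid round compact), and tip it gently back past upright until it rests open on its own weight. Do not fling it or let it slam, leave the other flap shut and everything else lying where it is, and finish with the hand clear of everything.

Things in the scene. Friction and masses are not known exactly. Their poses are not given: they have to be found in the camera images.
- tray: Walnut jewellery tray, fixed, 160 (x) by 272 (y) by 62 mm high, origin at the centre of its underside, turned so that its own x points to the robot's left (yaw 1.57 +- 0.25). A middle wall parts it into a near (+y of the tray) and a far compartment, each under its own clear glass flap (128 mm wide, 5 mm thick), hinged on the tray's +x top edge. A walnut lip on each flap overhangs the -x side.
- flap_near (a joint): Opening angle of the flap over the compartment nearer the robot, rad: 0 flat shut, 1.57 upright, 1.95 at its stop, leaning back. The flap weighs about 0.18 kg and turns freely with slight damping (0.035 N m s/rad): let go before upright it falls shut, past upright it falls back to its stop and stays.
- flap_far (a joint): Opening angle of the flap over the compartment farther from the robot, same as the near one.
- hinge_near (a point): Middle of the near flap's hinge axis, on the tray's +x top edge, 62 mm above the vanity top; the axis runs along the tray's y. Does not move as the flap turns.
- hinge_far (a point): Middle of the far flap's hinge axis, likewise; 134 mm from the near one.
- lip_near (a point): Underside of the near flap's walnut lip, 60 mm wide (tray's y), 8 mm thick, at the middle of the flap's free edge, its underside level with the flap's. This point is 171 mm from the hinge axis; the lip's outer edge is 186 mm from it and the tray's -x side face 160 mm, so a fingertip fits under the lip. Moves with the flap; shut, it lies 63 mm above the vanity top.
- lip_far (a point): Underside of the far flap's walnut lip, likewise.
- bangle_mid (a point): Centre of the silver bangle, an open ring 68 mm outside and 56 mm inside diameter, 12 mm high, lying flat on the floor (10 mm up) of one compartment under the glass.
- compact_center (a point): Centre of the silver powder compact, a solid disc 68 mm across and 12 mm high, lying in the other compartment.
- saucer_mid (a point): Centre of a white porcelain saucer with two pearl studs, 96 mm across, 18 mm high, beyond the hinge side of the tray.
- comb_mid (a point): Centre of a black wide-tooth comb, 190 by 42 by 6 mm, lying flat on the lip side of the tray.
- perfume_mid (a point): Middle of an upright perfume bottle, 30 by 55 by 108 mm high, beyond the hinge side of the tray.
- lipstick_mid (a point): Middle of an upright lipstick, 21 mm across, 74 mm high, beyond the hinge side of the tray.
- jar_mid (a point): Middle of a cream jar, 64 mm across, 55 mm high, some way off on the lip side of the tray.

How it is judged:
By the outcome, as a careful person would: the job done as asked, in the order asked, and still so for the second after the job is handed in, with the robot touching nothing.
It also fails if it takes over 42 s, if anything falls off the work surface, if the arm or the gripper's body presses on something with over 40 N, if the wrist force passes 120 N, or if a joint passes its speed limit or range.

## Working session

There is one attempt and no reset: what is moved stays moved. The work goes in short steps, Python scripts to look and compute and a tool call to move; the robot and the scene stay as the last step left them, time stands still between calls to the robot, and variables do not carry over. Pictures are saved under pics/ and viewed, and the job is handed in when it is done.

Besides the shell and the picture viewer there is one more tool, called by a JSON object that holds its "op" and its "data", one argument or row to a line. carry_out: Moves the arm, as the interface text tells. Its arguments: {"type":"object","properties":{"rows":{"type":"array","items":{"type":"array"}}},"required":["rows"]}

```bash
mkdir -p pics; ls
python3 - <<'E'
from workcell import readout, imaging
import cv2
o=readout.get_obs();print(o)
for n in("scene","side","wrist"):
    print(n,imaging.camera_params(n))
    cv2.imwrite(f"pics/{n}0.png",imaging.get_image(n)[:,:,::-1])
E
```

```text
pics
{'t': 0.0, 'qpos': array([-1.89705863e-02,  4.23853123e-01,  1.63069404e+00,  8.31908970e-06,
        1.08862630e+00, -1.90230458e-02]), 'qvel': array([ 0.00016146, -0.00028113, -0.00018034, -0.0012036 ,  0.00084304,
       -0.00175345]), 'joint_torque': array([ 1.28069914e-03, -5.44622147e+01, -2.73670936e+01,  6.42951974e-02,
        2.27214623e-02, -1.51321510e-04]), 'ee_pos': array([6.24428747e+02, 5.72236370e-02, 2.21892458e+02]), 'orientation': array([-2.22057829e+00, -2.22068621e+00,  1.71320197e-03]), 'ft_force': array([-0.31752202, -0.15365868, -0.44555334]), 'moment': array([0.03597607, 0.01298472, 0.00241219]), 'width': 87.73331140510182}
scene {'fx': 568.0827484797318, 'fy': 568.0827484797318, 'cx': 326.29043565801624, 'cy': 238.96274076036792, 'rvec': array([ 1.47454234,  2.17987209, -0.80409128]), 'tvec': array([ 212.83759869, -352.62944663, 1516.25369773])}
side {'fx': 452.2811874691469, 'fy': 452.2811874691469, 'cx': 313.866146196729, 'cy': 239.2087822510659, 'rvec': array([ 0.46625746, -2.59308016,  1.39475947]), 'tvec': array([511.42147636, 180.65782747, 866.25196031])}
wrist {'fx': 345.37518586657916, 'fy': 345.37518586657916, 'cx': 323.32968969996546, 'cy': 240.96647251163182, 'T_tool_cam': array([[ 1.32202654e-04, -9.67795911e-01, -2.51736088e-01,
         6.74819196e+01],
       [ 9.99999900e-01,  2.04603301e-05,  4.46504188e-04,
        -6.65870787e-01],
       [-4.26974324e-04, -2.51736122e-01,  9.67795817e-01,
        -1.63182296e+02],
       [ 0.00000000e+00,  0.00000000e+00,  0.00000000e+00,
         1.00000000e+00]])}
```

View pics/scene0.png

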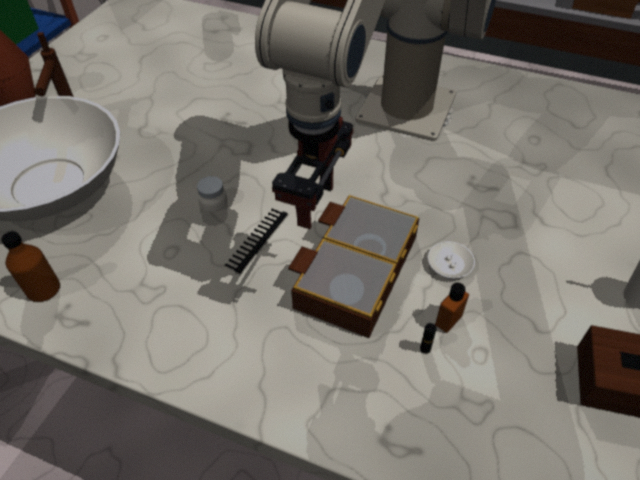

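View pics/side0.png

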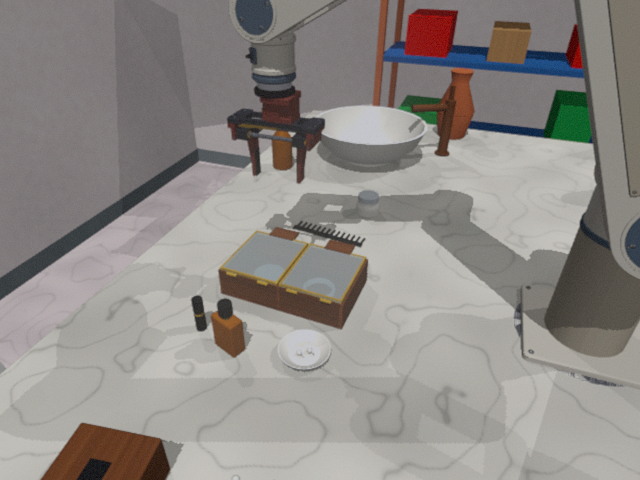

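View pics/wrist0.png

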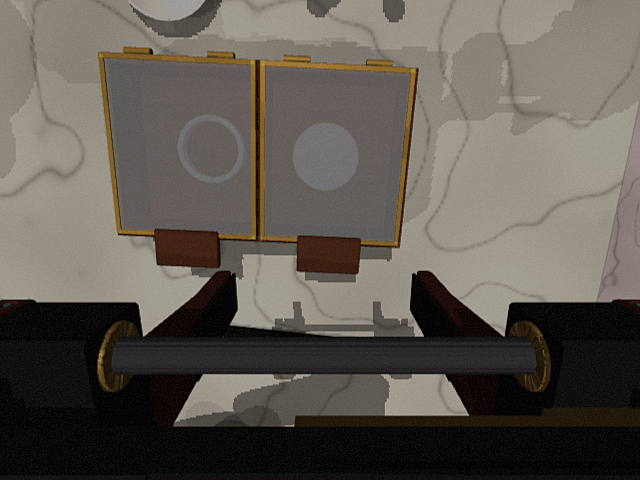

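The bangle lies under the flap nearer the robot: the ring is at wrist (211,148), and its lip is at wrist (187,248). The disc is at wrist (325,157), under the far flap. The lips face −y and the comb sits below them. Next I'll measure positions.

```bash
cat > h.py <<'E'
import numpy as np, cv2
from scipy.spatial.transform import Rotation as R
from workcell import readout, imaging
def cam(n,o=None):
    p=imaging.camera_params(n)
    K=np.array([[p['fx'],0,p['cx']],[0,p['fy'],p['cy']],[0,0,1]])
    if n=='wrist':
        o=o or readout.get_obs()
        T=np.eye(4);T[:3,:3]=R.from_rotvec(o['orientation']).as_matrix();T[:3,3]=o['ee_pos']
        W=T@p['T_tool_cam'];return K,W[:3,:3],W[:3,3]
    Rm=R.from_rotvec(p['rvec']).as_matrix();return K,Rm.T,-Rm.T@p['tvec']
def ray(n,uv,z,o=None):
    K,Rw,c=cam(n,o);d=Rw@np.linalg.inv(K)@np.array([*uv,1.]);return c+d*(z-c[2])/d[2]
def proj(n,P,o=None):
    K,Rw,c=cam(n,o);q=K@(Rw.T@(np.array(P)-c));return q[:2]/q[2]
E
python3 - <<'E'
from h import *
np.set_printoptions(precision=1,suppress=True)
im=cv2.imread('pics/wrist0.png');hsv=cv2.cvtColor(im,cv2.COLOR_BGR2HSV)
roi=np.zeros(im.shape[:2],np.uint8);roi[222:285,140:375]=1
m=((hsv[...,0]<12)|(hsv[...,0]>172))&(hsv[...,1]>120)&(hsv[...,2]>40)&(roi>0)
n,l,s,c=cv2.connectedComponentsWithStats(m.astype(np.uint8))
for i in range(1,n):
    if s[i,4]<500: continue
    cs=cv2.findContours((l==i).astype(np.uint8),0,2)[0][0]
    b=cv2.boxPoints(cv2.minAreaRect(cs)); print(s[i],c[i])
    for q in b: print(q,ray('wrist',q,71)[:2])
g=cv2.inRange(hsv,(15,110,90),(30,255,255))
for nm,q,z in [('flapNW',(99,53),67.5),('flapNR',(256,60),67.5),('farL',(262,62),67.5),('farR',(417,69),67.5),('nearfront',(119,236),67.5),('nearfrontR',(256,241),67.5),('farfrontR',(398,246),67.5),('bangle',(211,148),22),('compact',(325,157),22)]:
    print(nm,ray('wrist',q,z))
for q in [(285,212),(232,268)]: print('comb scene',ray('scene',q,3))
for q in [(300,225),(363,243)]: print('comb side',ray('side',q,3))
for q in [(210,200)]: print('jar',ray('scene',q,27))
print('saucer',ray('scene',(451,261),15), 'perf',ray('scene',(455,308),50),'lip',ray('scene',(428,338),37))
E
```

```text
[ 154  229   64   39 2054] [186.2 247.8]
[152.3 264.1] [460.2 -37.1]
[154.1 228.6] [466.2  -2.3]
[218.7 231.8] [526.2  -5.4]
[216.9 267.3] [521.8 -40.3]
[ 297  236   64   38 2033] [327.9 254.2]
[295.7 270.6] [597.3 -43.7]
[297.4 235.1] [599.6  -8.6]
[360.1 238.3] [658.4 -11.6]
[358.3 273.8] [657.6 -46.9]
flapNW [436.9 146.6  67.5]
flapNR [567.5 141.3  67.5]
farL [572.5 139.8  67.5]
farR [702.7 134.4  67.5]
nearfront [430.3 -10.3  67.5]
nearfrontR [559.9 -15.2  67.5]
farfrontR [695.1 -20.1  67.5]
bangle [509.7  70.6  22. ]
compact [625.5  61.7  22. ]
comb scene [ 472.8 -138.5    3. ]
comb scene [ 655.9 -173.8    3. ]
comb side [ 646.8 -172.     3. ]
comb side [ 470.6 -148.7    3. ]
jar [ 521.4 -296.6   27. ]
saucer [481.6 237.6  15. ] perf [615.7 271.9  50. ] lip [687.1 242.2  37. ]
```

Lip outer edge is about (492,−40), hinge about (501,146), and the tray x axis about (0.046, 0.999). Between them I get 186 mm, which matches the given size. I'll back off to the −y side, close the fingers and tilt the hand so the fingertips point forward under the lip.

{"op": "carry_out", "data": {
  "rows": [
    [[-0.028,-0.027,0],[0,0,0.046],1],
    [[-0.028,-0.027,0],[0,0,0],1],
    [[-0.028,-0.027,0],[0,0,0],1],
    [[-0.028,-0.027,0],[0,0,0],1],
    [[-0.028,-0.025,0],[0,0,0],1],
    [[0,0,0],[0,0.12,0],1],
    [[0,0,0],[0,0.12,0],1],
    [[0,0,0],[0,0.12,0],1],
    [[0,0,0],[0,0.12,0],1]
  ]
}}

```text
t: 0.9
ee_pos: [487.5, -135.5, 224.0]
orientation: [-2.0, -1.911, -0.499]
ft_force: [1.0, -0.4, 0.3]
width: 31.4
```

```bash
python3 -c "
from h import *
o=readout.get_obs();print(o['t'],o['qpos'].round(2),o['ee_pos'].round(1),R.from_rotvec(o['orientation']).as_matrix().round(3))"
```

```text
0.9 [-0.55  0.37  1.81  0.45  1.24 -0.71] [ 487.5 -135.5  224. ] [[ 0.039  0.999  0.025]
 [ 0.884 -0.046  0.466]
 [ 0.466  0.004 -0.885]]
```

{"op": "carry_out", "data": {
  "rows": [
    [[0,0,0],[0,0.12,0],1],
    [[0,0,0],[0,0.12,0],1],
    [[0,0,0],[0,0.12,0],1],
    [[0,0,0],[0,0.12,0],1],
    [[0,0,0],[0,0,0],1],
    [[0,0,0],[0,0,0],1]
  ]
}}

```text
t: 1.4
ee_pos: [486.5, -135.6, 221.0]
orientation: [-1.689, -1.608, -0.876]
ft_force: [-0.0, -0.5, 0.3]
width: 0.8
```

```bash
python3 -c "
from h import *
o=readout.get_obs();print(o['t'],o['qpos'].round(2),o['ee_pos'].round(1),o['ft_force'].round(2),o['width'],R.from_rotvec(o['orientation']).as_matrix().round(3))
print(proj('scene',o['ee_pos']),proj('side',o['ee_pos']))
for n in ('scene','side','wrist'): cv2.imwrite(f'pics/{n}1.png',imaging.get_image(n)[:,:,::-1])
E=[492,-40,63];print([ (n,proj(n,E)) for n in('scene','side','wrist')])"
```

```text
1.4 [-0.71  0.58  1.73  0.7   1.55 -0.95] [ 486.5 -135.6  221. ] [-0.04 -0.46  0.27] 0.7908352324783735 [[ 0.03   0.999  0.037]
 [ 0.573 -0.048  0.818]
 [ 0.819 -0.003 -0.574]]
[277.11247285 139.2459398 ] [361.00471149 162.03721733]
[('scene', array([322.69249438, 211.33970831])), ('side', array([342.67403989, 244.28615197])), ('wrist', array([324.15207783, 295.61099452]))]
```

View pics/side1.png

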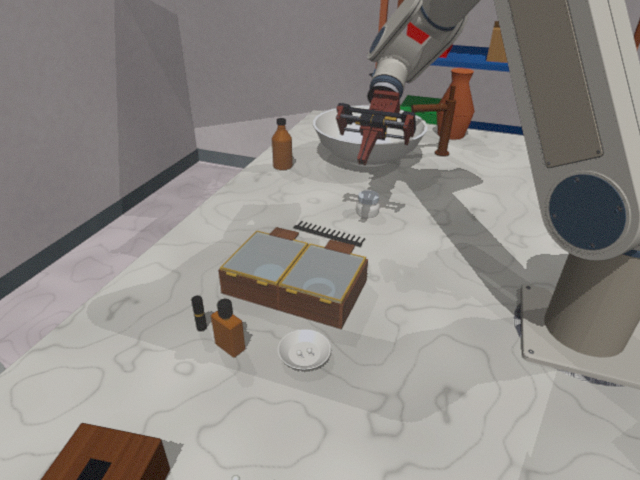

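View pics/wrist1.png

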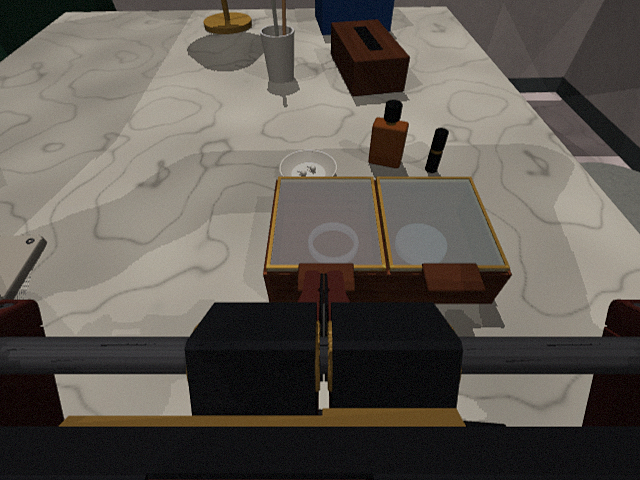

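View pics/scene1.png

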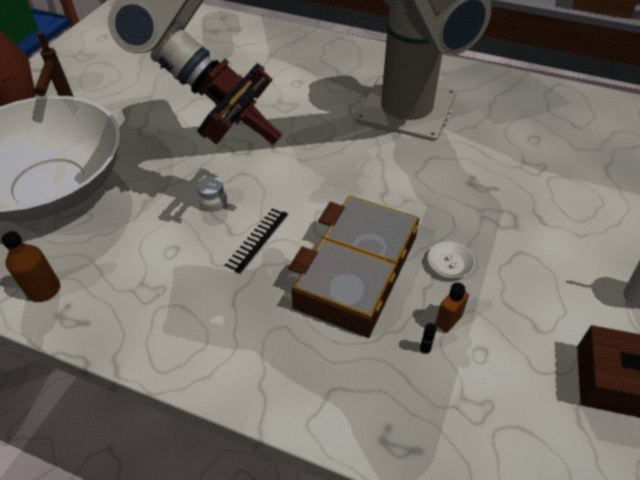

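The pictures and the pose agree: the fingertip shows at side (361,160), and the near lip is dead ahead at wrist (326,278). Now I'll go to a pose in line with the space under the lip.

{"op": "carry_out", "data": {
  "rows": [
    [[-0.0174,0.0004,0.0278],[0,0,0],1],
    [[-0.0174,0.0004,0.0278],[0,0,0],1],
    [[-0.0174,0.0004,0.0278],[0,0,0],1],
    [[-0.0174,0.0004,0.0278],[0,0,0],1],
    [[-0.0174,0.0004,0.0278],[0,0,0],1],
    [[0,0,0],[0,0,0],1],
    [[0,0,0],[0,0,0],1]
  ]
}}

```text
t: 2.13
ee_pos: [491.7, -70.1, 72.4]
orientation: [-1.685, -1.612, -0.876]
ft_force: [0.4, 0.6, 1.1]
width: 0.4
```

```bash
python3 -c "
from h import *
o=readout.get_obs();print(o['t'],o['qpos'].round(2),o['ee_pos'].round(1),o['ft_force'].round(2),R.from_rotvec(o['orientation']).as_matrix().round(3))
im=imaging.get_image('scene')[:,:,::-1];cv2.imwrite('pics/s2.png',cv2.resize(im[120:320,180:446],None,fx=3,fy=3))
im=imaging.get_image('side')[:,:,::-1];cv2.imwrite('pics/d2.png',cv2.resize(im[150:350,230:496],None,fx=3,fy=3))
cv2.imwrite('pics/w2.png',imaging.get_image('wrist')[:,:,::-1])"
```

```text
2.1333 [-0.61  0.79  1.82  0.8   1.3  -1.11] [491.7 -70.1  72.4] [0.37 0.61 1.12] [[ 0.026  0.999  0.035]
 [ 0.573 -0.043  0.818]
 [ 0.819 -0.001 -0.574]]
```

View pics/s2.png

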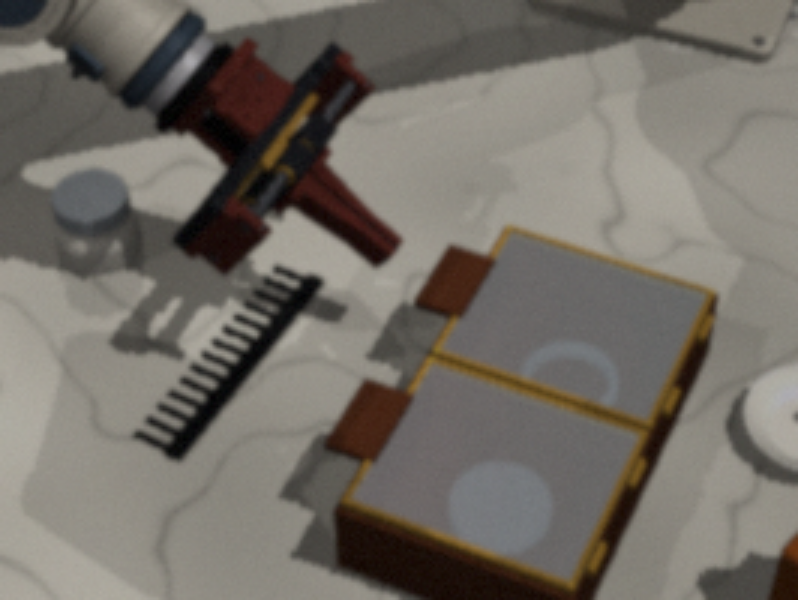

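View pics/d2.png

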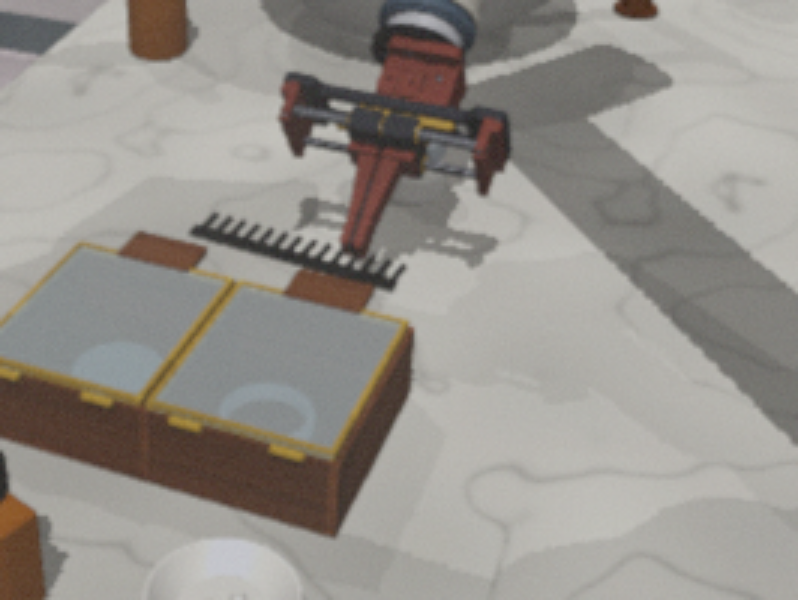

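View pics/w2.png

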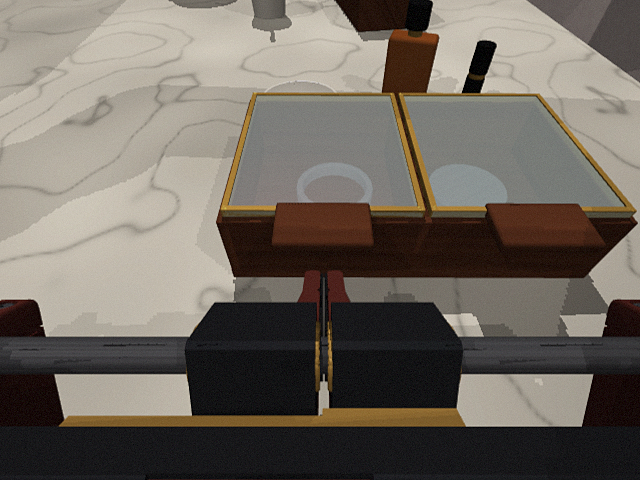

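The tip lies centred in front of the near lip, whose front edge spans wrist (275–372,245). One check of that edge before sliding under.

```bash
python3 -c "
from h import *
o=readout.get_obs()
for uv,z in [((274,245),63),((372,247),63),((323,246),63),((277,204),71),((371,204),71),((222,213),67.5),((252,93),67.5),((400,93),67.5)]: print(uv,ray('wrist',uv,z,o).round(1))
Z=R.from_rotvec(o['orientation']).as_matrix()
print(o['ee_pos'])"
```

```text
(274, 245) [464.6 -31.7  63. ]
(372, 247) [523.7 -35.8  63. ]
(323, 246) [494.2 -33.8  63. ]
(277, 204) [466.1  -4.4  71. ]
(371, 204) [526.1  -6.9  71. ]
(222, 213) [431.   -7.6  67.5]
(252, 93) [436.3 149.7  67.5]
(400, 93) [574.2 144.4  67.5]
[493.15868859 -72.19093301  73.73896763]
```

{"op": "carry_out", "data": {
  "rows": [
    [[-0.007,0,0],[0,0,0],1],
    [[0,0,0.012],[0,0,0],1],
    [[0,0,0.012],[0,0,0],1],
    [[0,0,0.012],[0,0,0],1],
    [[0,0,0.012],[0,0,0],1],
    [[0,0,0.007],[0,0,0],1],
    [[0,0,0],[0,0,0],1],
    [[0,0,0],[0,0,0],1]
  ]
}}

```text
t: 2.95
ee_pos: [493.4, -29.4, 34.0]
orientation: [-1.686, -1.611, -0.877]
ft_force: [-0.3, 0.2, 0.6]
width: 0.3
```

```bash
python3 -c "
from h import *
o=readout.get_obs();print(o['t'],o['qpos'].round(2),o['ee_pos'].round(1),o['ft_force'].round(2))
im=imaging.get_image('side')[:,:,::-1];cv2.imwrite('pics/d3.png',cv2.resize(im[150:350,230:496],None,fx=3,fy=3))
cv2.imwrite('pics/w3.png',imaging.get_image('wrist')[:,:,::-1])"
```

```text
2.95 [-0.55  0.85  1.85  0.87  1.21 -1.16] [493.4 -29.4  34. ] [-0.35  0.2   0.6 ]
```

View pics/w3.png

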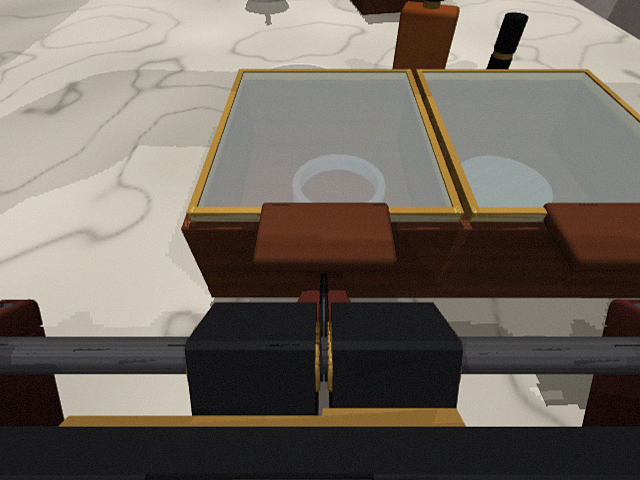

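View pics/d3.png

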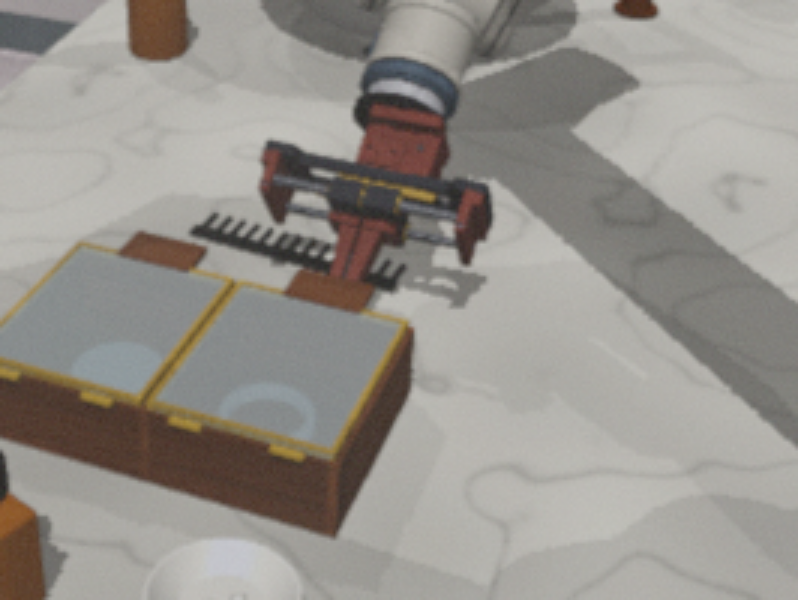

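```bash
python3 -c "
import numpy as np
a=np.deg2rad(35);e=lambda t:np.array([np.cos(t),np.sin(t)])
C=lambda t:186*e(t)-26*e(max(t,a))
ts=np.concatenate([np.arange(0,1.45,.04),np.arange(1.45,1.71,.02)])
p=None
for i,t in enumerate(ts):
    c=C(t)
    if p is not None:
        dy,dz=-(c-p)[0],(c-p)[1]
        print(round(t,2),[round((dy*np.sin(a)+dz*np.cos(a))/1e3,4),0,round((dy*np.cos(a)-dz*np.sin(a))/1e3,4)],'C',c.round(0))
    p=c
"
```

```text
0.04 [np.float64(0.0062), 0, np.float64(-0.0041)] C [165.  -7.]
0.08 [np.float64(0.0063), 0, np.float64(-0.0039)] C [164.  -0.]
0.12 [np.float64(0.0065), 0, np.float64(-0.0036)] C [163.   7.]
0.16 [np.float64(0.0066), 0, np.float64(-0.0034)] C [162.  15.]
0.2 [np.float64(0.0068), 0, np.float64(-0.0031)] C [161.  22.]
0.24 [np.float64(0.0069), 0, np.float64(-0.0028)] C [159.  29.]
0.28 [np.float64(0.007), 0, np.float64(-0.0026)] C [157.  36.]
0.32 [np.float64(0.0071), 0, np.float64(-0.0023)] C [155.  44.]
0.36 [np.float64(0.0072), 0, np.float64(-0.002)] C [153.  51.]
0.4 [np.float64(0.0072), 0, np.float64(-0.0017)] C [150.  58.]
0.44 [np.float64(0.0073), 0, np.float64(-0.0014)] C [147.  64.]
0.48 [np.float64(0.0074), 0, np.float64(-0.0011)] C [144.  71.]
0.52 [np.float64(0.0074), 0, np.float64(-0.0008)] C [140.  78.]
0.56 [np.float64(0.0074), 0, np.float64(-0.0005)] C [136.  84.]
0.6 [np.float64(0.0074), 0, np.float64(-0.0002)] C [132.  90.]
0.64 [np.float64(0.0067), 0, np.float64(0.0001)] C [128.  96.]
0.68 [np.float64(0.0064), 0, np.float64(0.0003)] C [124. 101.]
0.72 [np.float64(0.
[... 1288 characters left out ...]
16. 159.]
1.49 [np.float64(0.0021), 0, np.float64(0.0024)] C [ 13. 159.]
1.51 [np.float64(0.002), 0, np.float64(0.0025)] C [ 10. 160.]
1.53 [np.float64(0.002), 0, np.float64(0.0025)] C [  7. 160.]
1.55 [np.float64(0.0019), 0, np.float64(0.0026)] C [  3. 160.]
1.57 [np.float64(0.0019), 0, np.float64(0.0026)] C [  0. 160.]
1.59 [np.float64(0.0018), 0, np.float64(0.0026)] C [ -3. 160.]
1.61 [np.float64(0.0018), 0, np.float64(0.0027)] C [ -6. 160.]
1.63 [np.float64(0.0017), 0, np.float64(0.0027)] C [ -9. 160.]
1.65 [np.float64(0.0016), 0, np.float64(0.0027)] C [-13. 159.]
1.67 [np.float64(0.0016), 0, np.float64(0.0028)] C [-16. 159.]
1.69 [np.float64(0.0015), 0, np.float64(0.0028)] C [-19. 159.]
```

{"op": "carry_out", "data": {
  "rows": [
    [[0.0055,0,0.001],[0,0,0],1],
    [[0.0055,0,0.001],[0,0,0],1],
    [[0,0,0],[0,0,0],1],
    [[0,0,0],[0,0,0],1]
  ]
}}

```text
t: 3.38
ee_pos: [494.4, -22.3, 42.8]
orientation: [-1.687, -1.612, -0.879]
ft_force: [1.3, -0.9, -0.9]
width: 0.5
```

{"op": "carry_out", "data": {
  "rows": [
    [[0.003,0,-0.002],[0,0,0],1],
    [[0.0032,0,-0.002],[0,0,0],1],
    [[0.0045,0,-0.0027],[0,0,0],1],
    [[0.0065,0,-0.0036],[0,0,0],1],
    [[0.0066,0,-0.0034],[0,0,0],1],
    [[0.0068,0,-0.0031],[0,0,0],1],
    [[0.0069,0,-0.0028],[0,0,0],1],
    [[0.007,0,-0.0026],[0,0,0],1],
    [[0.005,0,-0.0016],[0,0,0],1],
    [[0,0,0],[0,0,0],1]
  ]
}}

```text
t: 4.22
ee_pos: [494.7, -13.1, 97.6]
orientation: [-1.686, -1.612, -0.879]
ft_force: [-0.2, -1.2, -0.5]
width: 0.7
```

```bash
python3 -c "
from h import *
o=readout.get_obs();print(o['t'],o['qpos'].round(2),o['ee_pos'].round(1),o['ft_force'].round(2))
im=imaging.get_image('side')[:,:,::-1];cv2.imwrite('pics/d4.png',cv2.resize(im[150:350,230:496],None,fx=3,fy=3))
cv2.imwrite('pics/w4.png',imaging.get_image('wrist')[:,:,::-1])"
```

```text
4.2167 [-0.53  0.73  1.89  0.87  1.26 -1.08] [494.7 -13.1  97.6] [-0.24 -1.17 -0.49]
```

View pics/w4.png

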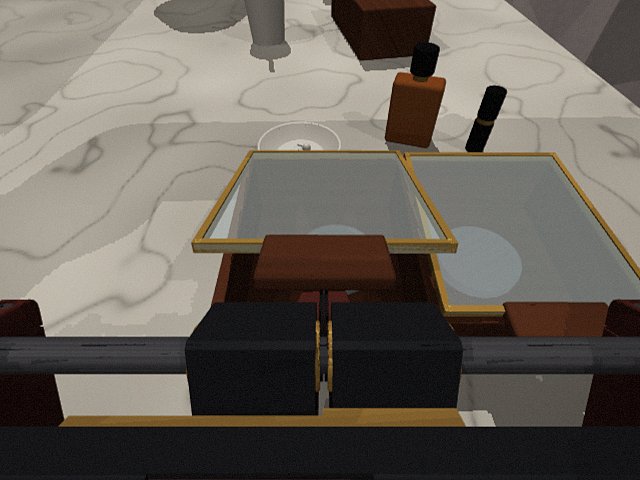

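View pics/d4.png

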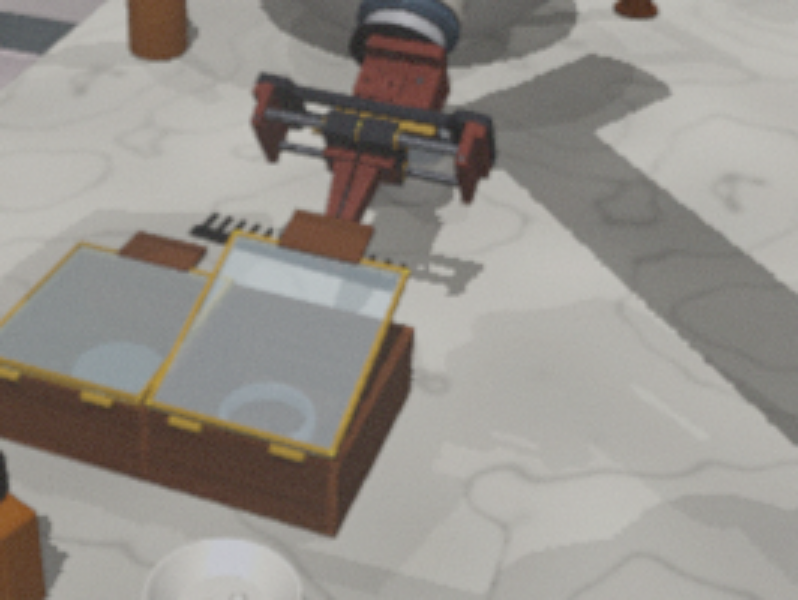

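The near flap rests open about 0.3 rad on the fingertip, the far one is still shut, and forces are small. Continuing along the arc.

{"op": "carry_out", "data": {
  "rows": [
    [[0.0036,0,0],[0,0,0],1],
    [[0.0072,0,-0.001],[0,0,0],1],
    [[0.0073,0,-0.001],[0,0,0],1],
    [[0.0074,0,-0.0008],[0,0,0],1],
    [[0.0074,0,-0.0006],[0,0,0],1],
    [[0.0074,0,-0.0004],[0,0,0],1],
    [[0.0072,0,-0.0002],[0,0,0],1],
    [[0.0067,0,0.0001],[0,0,0],1],
    [[0.0064,0,0.0003],[0,0,0],1],
    [[0.0064,0,0.0006],[0,0,0],1],
    [[0.0063,0,0.0008],[0,0,0],1],
    [[0.0063,0,0.0011],[0,0,0],1]
  ]
}}

```text
t: 5.32
ee_pos: [496.6, 31.8, 162.8]
orientation: [-1.687, -1.611, -0.878]
ft_force: [0.1, -0.5, -0.3]
width: 0.6
```

```bash
python3 -c "
from h import *
o=readout.get_obs();print(o['t'],o['qpos'].round(2),o['ee_pos'].round(1),o['ft_force'].round(2))
im=imaging.get_image('side')[:,:,::-1];cv2.imwrite('pics/d5.png',cv2.resize(im[150:350,230:496],None,fx=3,fy=3))"
```

```text
5.3167 [-0.45  0.59  1.93  0.9   1.29 -0.98] [496.6  31.8 162.8] [ 0.11 -0.53 -0.3 ]
```

View pics/d5.png

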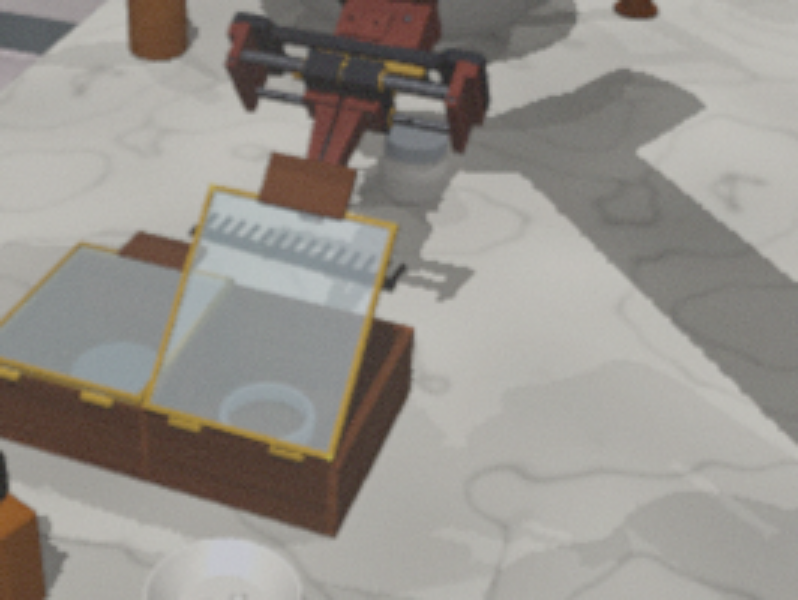

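The flap is at about 0.8 rad, and the tip shows through the glass just inside the lip at about (315,215) in the crop. Continuing.

{"op": "carry_out", "data": {
  "rows": [
    [[0.0063,0,0.0013],[0,0,0],1],
    [[0.0062,0,0.0016],[0,0,0],1],
    [[0.0061,0,0.0018],[0,0,0],1],
    [[0.0061,0,0.0021],[0,0,0],1],
    [[0.006,0,0.0023],[0,0,0],1],
    [[0.0059,0,0.0025],[0,0,0],1],
    [[0.0058,0,0.0028],[0,0,0],1],
    [[0.0056,0,0.003],[0,0,0],1],
    [[0.0055,0,0.0032],[0,0,0],1],
    [[0.0054,0,0.0034],[0,0,0],1],
    [[0.004,0,0.0028],[0,0,0],1],
    [[0.003,0,0.002],[0,0,0],1]
  ]
}}

```text
t: 6.37
ee_pos: [499.4, 93.4, 200.0]
orientation: [-1.686, -1.611, -0.878]
ft_force: [-0.4, -0.6, 1.3]
width: 0.5
```

```bash
python3 -c "
from h import *
o=readout.get_obs();print(o['t'],o['qpos'].round(2),o['ee_pos'].round(1),o['ft_force'].round(2))
im=imaging.get_image('side')[:,:,::-1];cv2.imwrite('pics/d6.png',cv2.resize(im[120:320,230:496],None,fx=3,fy=3))"
```

```text
6.3667 [-0.34  0.5   1.97  0.96  1.27 -0.9 ] [499.4  93.4 200. ] [-0.42 -0.55  1.29]
```

View pics/d6.png

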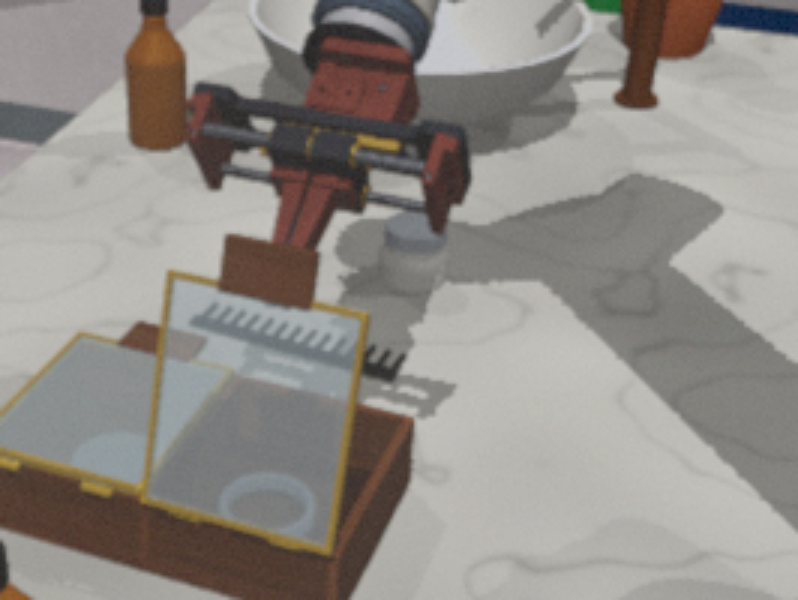

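{"op": "carry_out", "data": {
  "rows": [
    [[0.004,0,0.003],[0,0,0],1],
    [[0.004,0,0.0032],[0,0,0],1],
    [[0.004,0,0.0034],[0,0,0],1],
    [[0.0035,0,0.0032],[0,0,0],1],
    [[0.003,0,0.003],[0,0,0],1],
    [[0.003,0,0.003],[0,0,0],1],
    [[0.0022,0,0.0024],[0,0,0],1],
    [[0.002,0,0.0024],[0,0,0],1],
    [[0.002,0,0.0024],[0,0,0],1]
  ]
}}

```text
t: 7.17
ee_pos: [501.1, 130.2, 207.6]
orientation: [-1.687, -1.611, -0.878]
ft_force: [0.1, 0.8, -0.0]
width: 0.4
```

```bash
python3 -c "
from h import *
o=readout.get_obs();print(o['t'],o['qpos'].round(2),o['ee_pos'].round(1),o['ft_force'].round(2))
y,z=o['ee_pos'][1:];print('th',np.arctan2(z+8.2-62,148-y-5.7))
im=imaging.get_image('side')[:,:,::-1];cv2.imwrite('pics/d7.png',cv2.resize(im[120:320,230:496],None,fx=3,fy=3))"
```

```text
7.1667 [-0.27  0.48  1.98  1.01  1.23 -0.87] [501.1 130.2 207.6] [ 0.14  0.77 -0.01]
th 1.4920956996124708
```

View pics/d7.png

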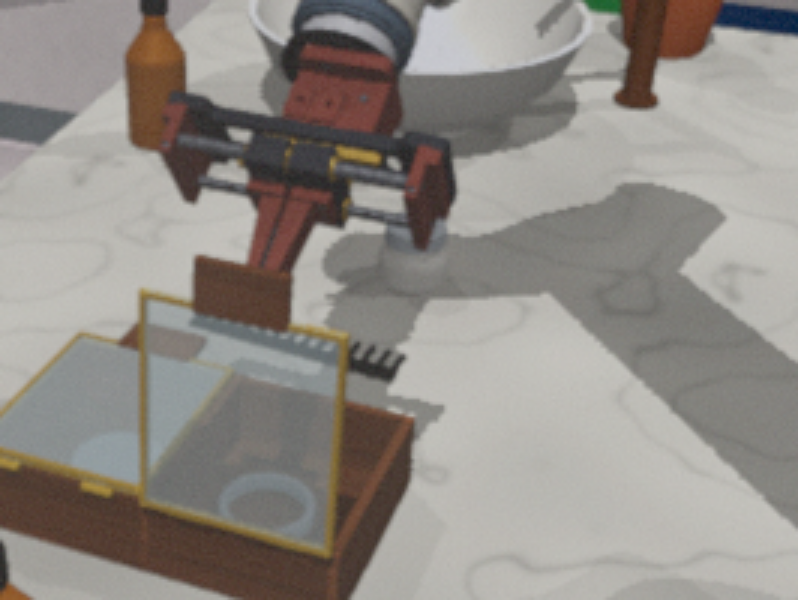

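Nearly upright, about 1.49 rad. Creeping over slowly.

{"op": "carry_out", "data": {
  "rows": [
    [[0.0012,0,0.0017],[0,0,0],1],
    [[0.0012,0,0.0017],[0,0,0],1],
    [[0.0012,0,0.0017],[0,0,0],1],
    [[0.0012,0,0.0017],[0,0,0],1],
    [[0.0012,0,0.0017],[0,0,0],1],
    [[0.0012,0,0.0017],[0,0,0],1],
    [[0.0012,0,0.0017],[0,0,0],1],
    [[0,0,0],[0,0,0],1]
  ]
}}

```text
t: 7.88
ee_pos: [501.7, 144.7, 207.6]
orientation: [-1.687, -1.611, -0.878]
ft_force: [0.1, -0.5, 0.3]
width: 0.5
```

```bash
python3 -c "
from h import *
o=readout.get_obs();print(o['t'],o['qpos'].round(2),o['ee_pos'].round(1),o['ft_force'].round(2))
y,z=o['ee_pos'][1:];print('th',np.arctan2(z+8.2-62,148-y-5.7))
im=imaging.get_image('side')[:,:,::-1];cv2.imwrite('pics/d8.png',cv2.resize(im[120:320,230:496],None,fx=3,fy=3))"
```

```text
7.8833 [-0.24  0.48  1.99  1.03  1.22 -0.86] [501.7 144.7 207.6] [ 0.12 -0.53  0.26]
th 1.586449871228647
```

View pics/d8.png

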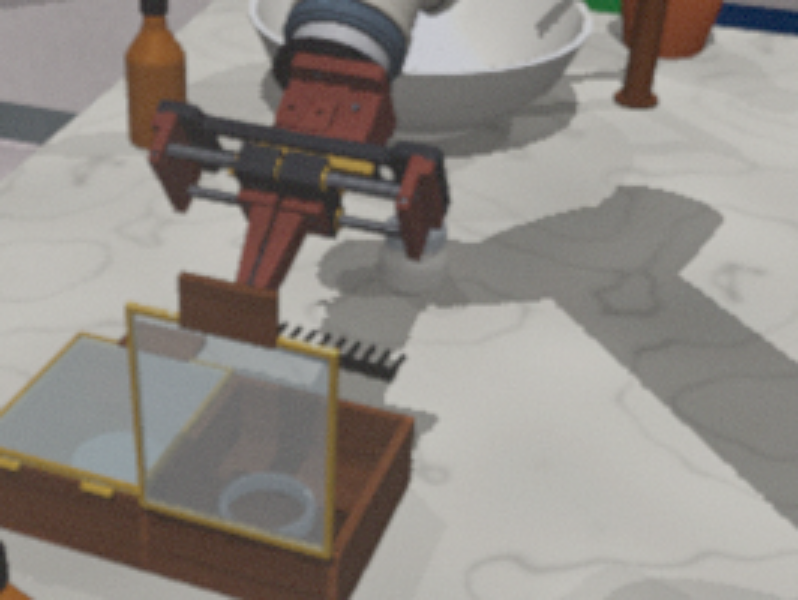

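{"op": "carry_out", "data": {
  "rows": [
    [[0.0009,0,0.0013],[0,0,0],1],
    [[0.0009,0,0.0013],[0,0,0],1],
    [[0.0009,0,0.0013],[0,0,0],1],
    [[0.0009,0,0.0013],[0,0,0],1],
    [[0,0,0],[0,0,0],1],
    [[0,0,0],[0,0,0],1],
    [[0,0,0],[0,0,0],1],
    [[0,0,0],[0,0,0],1]
  ]
}}

```text
t: 8.6
ee_pos: [502.1, 150.7, 207.6]
orientation: [-1.687, -1.611, -0.878]
ft_force: [0.2, 0.2, 0.0]
width: 0.2
```

```bash
python3 -c "
from h import *
o=readout.get_obs();print(o['t'],o['qpos'].round(2),o['ee_pos'].round(1),o['ft_force'].round(2))
y,z=o['ee_pos'][1:];print('th',np.arctan2(z+8.2-62,148-y-5.7))
im=imaging.get_image('side')[:,:,::-1];cv2.imwrite('pics/d9.png',cv2.resize(im[120:320,230:496],None,fx=3,fy=3))"
```

```text
8.6 [-0.23  0.48  1.99  1.04  1.21 -0.86] [502.1 150.7 207.6] [0.24 0.2  0.04]
th 1.6250844895903525
```

View pics/d9.png

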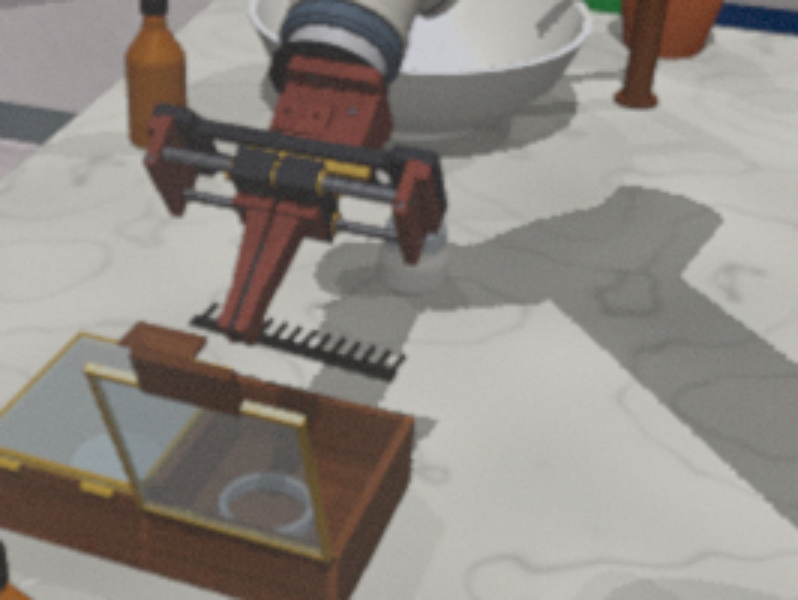

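The flap tipped over by itself and leans back, with the tip clear of it. Now retracting backwards along the tool axis, up and away.

{"op": "carry_out", "data": {
  "rows": [
    [[0,0,-0.008],[0,0,0],1],
    [[0,0,-0.016],[0,0,0],1],
    [[0,0,-0.024],[0,0,0],1],
    [[0,0,-0.024],[0,0,0],1],
    [[0,0,-0.024],[0,0,0],1],
    [[0,0,-0.016],[0,0,0],1],
    [[0,0,-0.008],[0,0,0],1],
    [[0,0,0],[0,0,0],1],
    [[0,0,0],[0,0,0],1],
    [[0,0,0],[0,0,0],1],
    [[0,0,0],[0,0,0],1]
  ]
}}

```text
t: 9.57
ee_pos: [497.1, 53.3, 275.8]
orientation: [-1.686, -1.61, -0.877]
ft_force: [-0.3, -0.1, 0.3]
width: 0.4
```

```bash
python3 -c "
from h import *
o=readout.get_obs();print(o['t'],o['qpos'].round(2),o['ee_pos'].round(1),o['ft_force'].round(2),abs(o['qvel']).max())
ims=[imaging.get_image(n)[:,:,::-1] for n in('side','scene')]
for i in(0,1):cv2.imwrite(f'pics/e{i}.png',ims[i])
h,t=np.array([501,146,62]),1.95
L=h+186*(-np.array([.046,.999,0])*np.cos(t)+np.array([0,0,1])*np.sin(t));print('lip edge pred at 1.95',L,proj('side',L),proj('scene',L))"
```

```text
9.5667 [-0.41  0.39  1.91  0.89  1.41 -0.78] [497.1  53.3 275.8] [-0.29 -0.11  0.33] 0.003602382615845721
lip edge pred at 1.95 [504.16726719 214.784781   234.78650699] [292.01441306 237.44575936] [456.09598084 187.88250233]
```

View pics/e0.png

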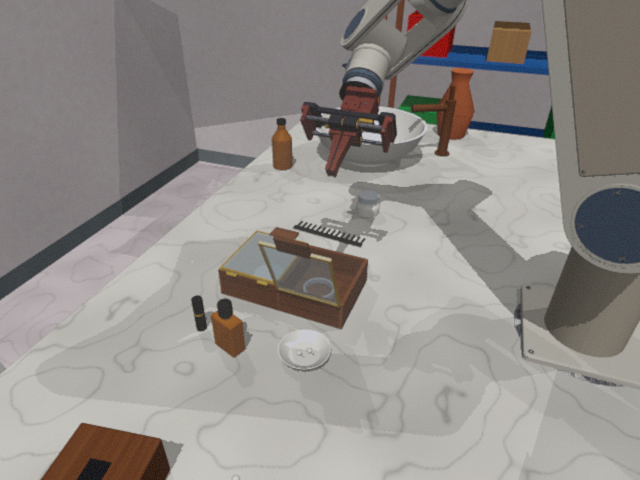

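View pics/e1.png

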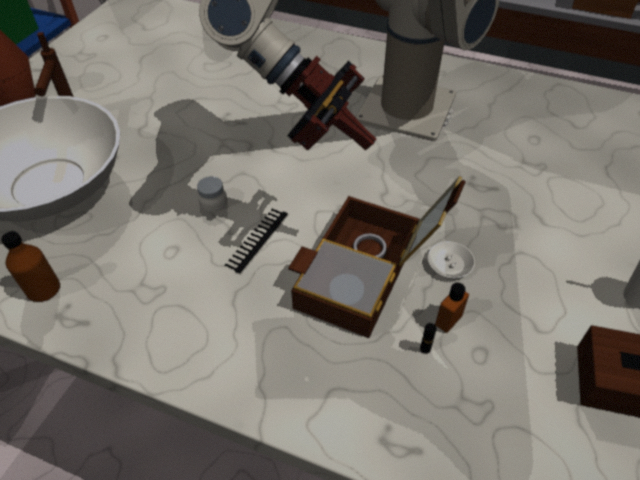

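The near flap's lip edge appears at side (292,237) and scene (457,186), which is where it should be at 1.95 rad. The far flap is shut, nothing else has moved, and the hand is clear. Handing in.

```bash
python3 -c "
from workcell import close_job
print(close_job())"
```

```text
the job is handed in; nothing more can be done
None
```

The near flap, over the open bangle, is open and resting on its stop at about 1.95 rad. I pushed it up from under its lip with closed fingertips and crept past upright at about 0.2 rad/s. It then tipped the rest of the way back on its own weight, and I drew the hand back. The job is handed in at about 9.7 s, and it reported no verdict.

- **Flap position:** in both final pictures the lip edge lies where it should for 1.95 rad.
- **Everything else:** the far flap is shut. By eye, the bangle, compact, comb, jar, saucer, perfume and lipstick show no movement from the first pictures.
- **Hand:** it is at rest about 170 mm from the flap's lip, with nothing but sensor noise on the force reading. Readings between moves stayed under about 2 N.
- **Disagreement:** two wrist-camera measurements of the lip edge differed by about 5 mm in y. The under-lip clearance allowed for this.
- **Not measured:** I did not measure how fast the flap moved in its last free fall. I estimate about 1.5 rad/s at the stop, from the given weight and damping.

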